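# Clock the brass purge elbow to its mark

## Task

On the deck of the spectrometer, screw the brass purge-gas elbow further down its threaded stub (clockwise seen from above) and stop when its outlet points at the red mark on its own white flange, without running past the mark. Then let go of it. Leave the black elbow and the amber bottle as they are.

Things in the scene. Friction and masses are not known exactly. Their poses are not given: they have to be found in the camera images.
- brass_elbow_centre (a point): Brass elbow, started on an upright threaded stub. Upright block 26 mm between its two flats (y axis: pinch there from above), 28 mm long, 25 to 64 mm above the deck; round outlet leg (25 mm thick) along x (level), ending 43 mm from the stub axis; collar 31 mm wide just below the block. Origin: on the stub axis, 46 mm above the deck. z up. Sinks 3 mm a turn; stiff (0.12 N m), stays where left.
- brass_mark (a point): Middle of the red stripe (20 x 9 mm, pointing at the stub) painted on the brass elbow's fixed white flange (128 mm disc, top 6 mm above the deck, 146 mm above the bench), 53 mm from the stub axis. At the start the outlet has 40 to 80 degrees to go clockwise to it. Its axes mean nothing. Nothing but the elbow stands within 85 mm of the stub axis.
- black_outlet (a point): Black plastic elbow of the same shape on its own white flange with its own red mark, about 170 mm from the brass one, left or right of it. Origin: middle of its outlet's open end, 43 mm from its stub axis, 46 mm above the deck; x axis: the way its outlet points. To be left as it is.
- bottle_centre (a point): Amber glass sample bottle with a white cap, 38 mm across and 62 mm high, standing loose on the deck beyond the elbows; this point is half-way up. To be left standing where it is.

How it is judged:
By the outcome, as a careful person would: the job done as asked, in the order asked, and still so for the second after the job is handed in, with the robot touching nothing.
It also fails if it takes over 32 s, if anything falls off the work surface, if the arm or the gripper's body presses on something with over 40 N, if the wrist force passes 120 N, or if a joint passes its speed limit or range.

## Robot

A 6-joint arm with a two-finger parallel gripper is mounted at the origin on the work surface. World frame = base frame: x ahead of the robot, y to its left, z up, the work surface at z = 0. Lengths are in m, angles in rad, forces in N, time in s.
With the tool pointing down it reaches from about 0.35 to 0.775 m from the base axis. Payload 5.5 kg.
Tool frame: the origin (TCP) lies at the very end of the fingers, on their centre line; the grasp point (between the pads) lies env.hold_point_z behind it (env.hold_point_z is the distance from the TCP to the grasp point, in m); z points along the fingers, y is the line along which they close (so a half turn about z gives the same grasp; the last joint's range is limited). The gripper opens to 85 mm and grips with 20 to 120 N. Pads are 22 mm wide; open, the fingers measure 114 mm over their backs; the gripper's body (76 mm by 85 mm) begins 54 mm behind the grasp point. The pads swing forward as they close: fully open they stand 13 mm farther back than shut.
Start: joints at [-1.436, 0.313, 0.046, 1.304, 0, 1.431], TCP at [0.156, -0.553, 0.231] pointing down, gripper open.
Joint ranges: [-2.76, 2.76], [-0.86, 1.69], [-1.03, 1.26], [-2.2, 2.34], [-1.47, 1.5], [-3.14, 3.14]. Speed limits (rad/s): [2.57, 2.57, 3.14, 3.14, 3.14, 3.14].

## Interface

Orientations are given as a unit quaternion [w, x, y, z].
In Python, from workcell import env gives the robot as it stands.
- The arm moves only by the tool carry_out, never from a script. Its argument "steps" is a list of rows, each a list of 3 entries, a list of its own where there are three numbers: the turn, a rotation vector about the tool's x, y, z in degrees, then the shift along the tool's x, y, z in cm, then the closure in counts, from 0 (fully open) to 255 (shut). A call has exactly 8 rows; each row is the pose to reach, as a shift and turn from the pose commanded when the call began, along the tool's axes at that moment; what a row does not reach only later rows make up. A row lasts 1/8 s, in which the tool goes at most 62.5 mm and 10.7 degrees, less where a joint would pass 70% of its speed; a pose out of reach is approached as far as the arm can. A call with a gripper value outside its range is refused whole. The fingers move at their own pace and stop on an object; "force" is the grip in N (left out, the last holds). Time passes only in rows, so rows that repeat a pose let the fingers close, or fill a call up. It gives the time, the measured TCP pose, the force, the opening and the grip force at its end, in the units of the state.
- env.get_state(): the state, without advancing time (a new reading comes with each control period).
- env.read_camera(name): name is "scene" or "top" or "wrist"; returns (picture, depth): 480x640x3 uint8, red, green, blue; 480x640 float32, m along the optical axis (not along the pixel's ray), 0 where there is no reading.
- env.get_calibration(name): a dict with "fx", "fy", "cx", "cy" (pixels), "origin" and "orientation" of the camera in the world. Camera axes: x right, y up, looking along -z (the intrinsics and any distortion apply to the point x, -y, -z); pixel columns grow to the right and rows downward; lengths in m; the calibration is good to about 2 mm. A picture is of the moment at which its call begins: read the wrist's pose just before it. get_calibration takes no time and is no camera call; for the wrist camera it gives the pose at the moment of the call.
- env.hand_in(): hands the job in; it is judged then, once.
The state is a dict: "clock": time; "joint_pos": joint angles; "qvel": joint speeds; "tau": joint torques, N m; "tcp_pos": TCP position; "orientation": TCP orientation; "wrist_force": force on the tool from outside, world axes, zero at the start; "ft_torque": the same for the moment, N m; "finger_gap": finger opening in m; "grip_force": force on a finger pad.
Only numpy, scipy, OpenCV 4.12 (cv2) and the standard library are available. Lean on these libraries where they do the work, as an engineer would, in place of code of your own. Each camera call takes 0.05 s, during which the arm holds its last target. There are 200 camera calls.

## Working session

There is one attempt and no reset: what is moved stays moved. The work goes in short steps, Python scripts to look and compute and a tool call to move; the robot and the scene stay as the last step left them, time stands still between calls to the robot, and variables do not carry over. Pictures are saved under pics/ and viewed, at most 10 in all, crops included, and the job is handed in when it is done.

Besides the shell and the picture viewer there is one more tool, called after ">>>" by a JSON object that holds its "op" and its "data", one argument or row to a line. carry_out: Moves the arm, as the interface text tells. Its arguments: {"type":"object","properties":{"steps":{"type":"array","items":{"type":"array"}},"force":{"type":"number"}},"required":["steps"]}

```bash
mkdir -p pics; ls
python3 - <<'E'
from workcell import env
import cv2,numpy as np
for n in("top","scene"):
    im,d=env.read_camera(n); np.savez(f"pics/{n}1.npz",im=im,d=d); cv2.imwrite(f"pics/{n}1.png",im[:,:,::-1]); print(n,env.get_calibration(n))
print(env.get_state(),env.hold_point_z)
E
```

```text
pics
top {'fx': 573.2965310925397, 'fy': 573.2965310925397, 'cx': 317.6749132524025, 'cy': 239.942566319149, 'origin': array([0.4904433 , 0.12078397, 0.90012397]), 'orientation': array([-0.61296374, -0.06541852,  0.08291359,  0.78302057])}
scene {'fx': 438.3849478445584, 'fy': 438.3849478445584, 'cx': 317.37857308790797, 'cy': 239.13436342157323, 'origin': array([1.11901707, 0.36350817, 0.5801085 ]), 'orientation': array([0.46075963, 0.2408137 , 0.40239394, 0.75351738])}
{'clock': 0.1, 'joint_pos': array([-1.43559032e+00,  3.13917686e-01,  4.51129779e-02,  1.30361395e+00,
        8.41685314e-07,  1.43119491e+00]), 'qvel': array([-0.00088177, -0.00424033,  0.00344266, -0.00097392,  0.00018022,
       -0.00045666]), 'tau': array([ 1.59560343e-03, -4.81724739e+01,  2.99245352e+01,  1.27431244e-02,
       -2.32005650e-04, -1.76443478e-05]), 'tcp_pos': array([ 0.15596171, -0.55297596,  0.23051072]), 'orientation': array([-8.11161912e-04,  9.90574627e-01,  1.36971717e-01,  2.20353856e-06]), 'wrist_force': array([ 0.6006689 , -0.04769326,  1.10879326]), 'ft_torque': array([ 0.04078081, -0.01301094, -0.00411446]), 'grip_force': 0.0, 'finger_gap': 0.08508274749677568} 0.0187
```

View pics/top1.png

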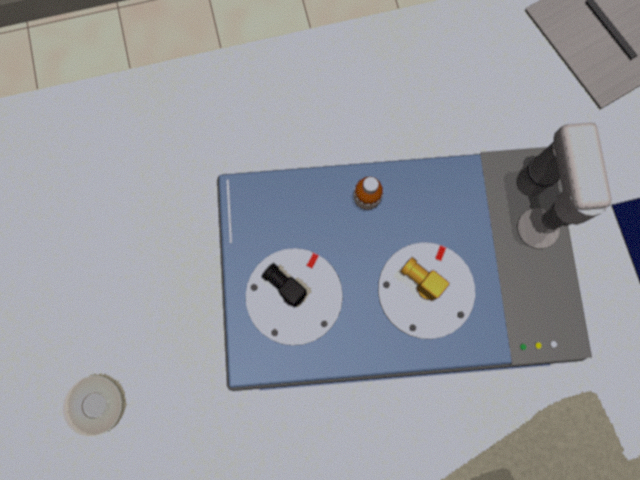

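View pics/scene1.png

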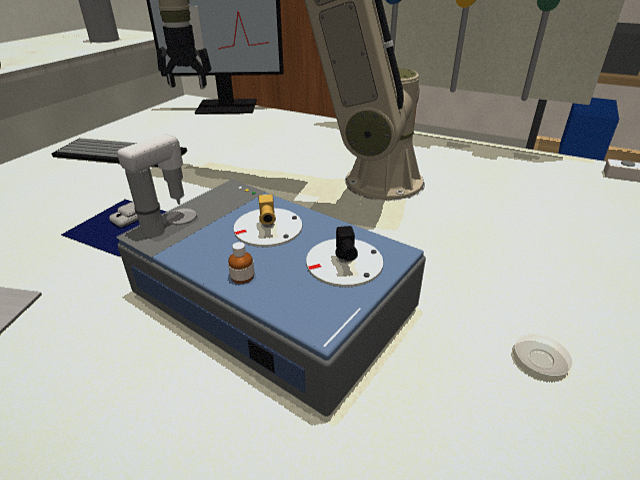

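The top view shows the brass elbow at about (430,285) with its outlet up-left, its mark at (441,253), the black elbow at (290,290) and the bottle at (369,190). The scene view agrees, and also shows a tall fixture on the −y side.

```bash
cat > h.py <<'E'
import cv2,numpy as np
from scipy.spatial.transform import Rotation as R
def rot(q): return R.from_quat(np.roll(q,-1)).as_matrix()
def cast(c,uv,z):
    uv=np.atleast_2d(uv).astype(float)
    d=np.c_[(uv[:,0]-c['cx'])/c['fx'],-(uv[:,1]-c['cy'])/c['fy'],-np.ones(len(uv))]@rot(c['orientation']).T
    o=np.array(c['origin']); return o+d*((z-o[2])/d[:,2])[:,None]
def cloud(c,d,m):
    v,u=np.nonzero(m&(d>0)); z=d[v,u]
    p=np.c_[(u-c['cx'])/c['fx']*z,-(v-c['cy'])/c['fy']*z,-z]
    return p@rot(c['orientation']).T+np.array(c['origin'])
def masks(im):
    h=cv2.cvtColor(im,cv2.COLOR_RGB2HSV).astype(int); H,S,V=h[...,0],h[...,1],h[...,2]
    return dict(red=((H<6)|(H>174))&(S>150)&(V>120),brass=(H>=16)&(H<32)&(S>120)&(V>60),white=(S<40)&(V>150))
def circ(p):
    A=np.c_[2*p[:,:2],np.ones(len(p))]; s=np.linalg.lstsq(A,(p[:,:2]**2).sum(1),rcond=None)[0]
    return s[:2],np.sqrt(s[2]+s[:2]@s[:2])
E
python3 - <<'E'
from h import *
from workcell import env
f=np.load("pics/top1.npz");im,d=f['im'],f['d'];c=env.get_calibration("top")
m=masks(im)
def comps(k,a):
    n,l,s,ce=cv2.connectedComponentsWithStats(k.astype(np.uint8))
    for i in range(1,n):
        if s[i,4]>a and 220<ce[i][0]<500 and 150<ce[i][1]<380: yield l==i,s[i],ce[i]
for k,s,ce in comps(m['red'],20): print('red',s,ce,cast(c,ce,.146))
for k,s,ce in comps(m['white'],1000):
    cn=max(cv2.findContours(k.astype(np.uint8),0,1)[0],key=len)[:,0]; hull=cv2.convexHull(cn)[:,0]
    print('white',s,circ(cast(c,hull,.146)))
for k,s,ce in comps(m['brass'],100):
    p=cloud(c,d,k); print('brass',s,ce,cast(c,ce,.2),p.min(0),p.max(0))
    t=p[p[:,2]>.199]; print(len(t),t.mean(0), cv2.minAreaRect((t[:,:2]*1000).astype(np.float32)))
    q=p[(p[:,2]<.199)&(p[:,2]>.187)]; print(q.mean(0))
p=cloud(c,d,np.ones(d.shape,bool)); print('tall',[ (p[(p[:,2]>.25)&(p[:,2]<.5)&(p[:,0]>.35)][:,:].min(0)),p[(p[:,2]>.25)&(p[:,0]>.35)].max(0)])
E
```

```text
red [436 247   9  13  64] [440.21875 252.75   ] [[ 0.59144249 -0.07255886  0.146     ]]
red [308 254   9  13  61] [312.21311475 260.18032787] [[0.62278642 0.09620237 0.146     ]]
white [     0      0    640    480 204586] (array([0.67248823, 0.08860279]), np.float64(0.48523283032583964))
white [ 379  242   96   97 5927] (array([ 0.54870913, -0.04099759]), np.float64(0.06372359949768082))
white [ 246  248   97   98 6021] (array([0.58273063, 0.13122272]), np.float64(0.06385526521223164))
brass [401 258  48  41 925] [425.07459459 279.84540541] [[ 0.55610347 -0.03100389  0.2       ]] [ 0.53248883 -0.05628493  0.16335651] [ 0.5866966  -0.00720584  0.20738757]
463 [ 0.54961609 -0.03865105  0.20376486] ((559.8385009765625, -31.13004493713379), (55.188236236572266, 24.5084228515625), 37.74739074707031)
[ 0.56707778 -0.02315962  0.19487476]
tall [array([ 0.57170235, -0.24203248,  0.25002861]), array([ 0.67794046, -0.18822743,  0.30818414])]
```

Stub axis is at about (0.549, −0.041) and the mark direction is −36.5°. The outlet is near 40°, so about 77° to go. I'll grasp with tool x opposite the outlet to stay within the range of joint 6, and travel in while turning +204° in yaw.

>>> {"op": "carry_out", "data": {
  "steps": [
    [[0,0,-10],[3.2,-2.4,-0.8],0],
    [[0,0,-20],[6.4,-4.8,-1.6],0],
    [[0,0,-30],[9.6,-7.2,-2.4],0],
    [[0,0,-40],[12.8,-9.6,-3.2],0],
    [[0,0,-50],[16,-12,-4],0],
    [[0,0,-60],[19.2,-14.4,-4.8],0],
    [[0,0,-70],[22.4,-16.8,-5.6],0],
    [[0,0,-80],[25.6,-19.2,-6.4],0]
  ]
}}

```text
clock: 1.1
tcp_pos: [0.3508, -0.2979, 0.2952]
orientation: [-0.0, 0.669, 0.744, 0.0]
wrist_force: [-0.2, 0.2, 0.2]
finger_gap: 0.0856
grip_force: 0.0
```

>>> {"op": "carry_out", "data": {
  "steps": [
    [[0,0,-10],[2.9,2.8,0],0],
    [[0,0,-20],[5.8,5.6,0],0],
    [[0,0,-30],[8.7,8.4,0],0],
    [[0,0,-40],[11.6,11.2,0],0],
    [[0,0,-50],[14.5,14,0],0],
    [[0,0,-60],[17.4,16.8,0],0],
    [[0,0,-70],[20.3,19.6,0],0],
    [[0,0,-80],[23.4,22.3,0],0]
  ]
}}

```text
clock: 2.1
tcp_pos: [0.5493, -0.0429, 0.2948]
orientation: [-0.0, 0.034, 0.999, -0.0]
wrist_force: [0.6, 0.2, 0.7]
finger_gap: 0.0855
grip_force: 0.0
```

>>> {"op": "carry_out", "data": {
  "steps": [
    [[0,0,-10],[0,0,0],0],
    [[0,0,-20],[0,0,0],0],
    [[0,0,-30],[0,0,0],0],
    [[0,0,-40],[0,0,0],0],
    [[0,0,-44],[0,0,0],0],
    [[0,0,-44],[0,0,0],0],
    [[0,0,-44],[0,0,0],0],
    [[0,0,-44],[0,0,0],0]
  ]
}}

```text
clock: 3.1
tcp_pos: [0.5487, -0.0441, 0.2952]
orientation: [-0.0, -0.34, 0.941, 0.0]
wrist_force: [-0.5, 0.4, -0.8]
finger_gap: 0.0851
grip_force: 0.0
```

Run:
```python
from workcell import env
from h import *
c=env.get_calibration("wrist");im,d=env.read_camera("wrist");np.savez("pics/w1.npz",im=im,d=d,**c);cv2.imwrite("pics/w1.png",im[:,:,::-1])
print(c)
s=env.get_state();print(s['tcp_pos'],s['orientation'],s['joint_pos'])
```

```text
{'fx': 375.6377017924108, 'fy': 375.6377017924108, 'cx': 320.22356738386907, 'cy': 243.8655691980498, 'origin': array([ 0.48456693, -0.09881635,  0.43774423]), 'orientation': array([ 0.41894023, -0.06949707, -0.14846223,  0.89309474])}
[ 0.54874366 -0.04407289  0.29521885] [-7.77429177e-05 -3.39670658e-01  9.40544437e-01 -7.23856381e-06] [-2.25926833e-01  2.56356234e-01  1.24221004e-01  1.43878395e+00
 -9.64000829e-05 -9.19060258e-01]
```

View pics/w1.png

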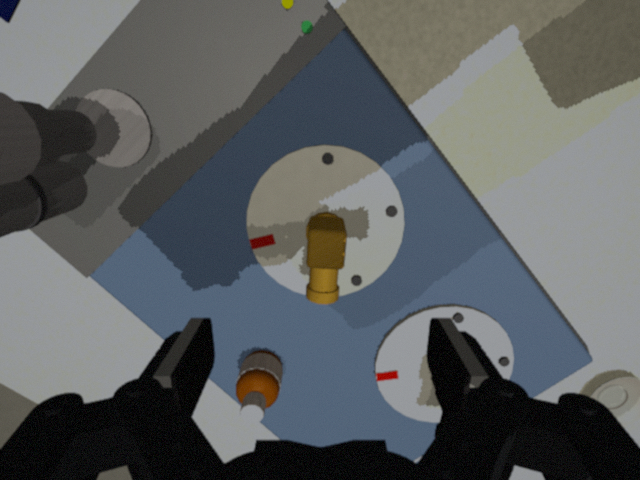

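The wrist picture shows the brass block at (326,240) with its outlet pointing down to (322,295), its flange centred near (326,220) and its mark at (262,241). The fingers straddle it. Now I'll refine the numbers.

Run:
```python
from h import *
f=np.load("pics/w1.npz");im,d=f['im'],f['d'];c={k:f[k] for k in('fx','fy','cx','cy','origin','orientation')}
m=masks(im);roi=np.zeros(d.shape,bool);roi[130:310,235:415]=1
r=m['red']|((cv2.cvtColor(im,cv2.COLOR_RGB2HSV)[...,1]>150)&(im[...,0]>90)&(im[...,1]<40))
v,u=np.nonzero(r&roi);mk=cast(c,[u.mean(),v.mean()],.146)[0];print('mark',mk)
P=cloud(c,d,roi);
fl=P[(abs(P[:,2]-.146)<.003)];print('flange z',np.median(fl[:,2]))
k=(im.astype(int).sum(2)>0)&roi
hsv=cv2.cvtColor(im,cv2.COLOR_RGB2HSV).astype(int)
blue=(hsv[...,0]>95)&(hsv[...,0]<130)&(hsv[...,1]>70)
cn=max(cv2.findContours((~blue&roi).astype(np.uint8),0,1)[0],key=cv2.contourArea)
hp=cast(c,cn[:,0],.146)
hp=hp[np.hypot(*(hp[:,:2]-[.5487,-.041]).T)<.068]; C,rad=circ(hp)
ok=abs(np.hypot(*(hp[:,:2]-C).T)-.064)<.003; C,rad=circ(hp[ok]);print('flange',C,rad,ok.sum())
e=np.hypot(P[:,0]-C[0],P[:,1]-C[1])<.05
t=P[e&(P[:,2]>.2005)];leg=P[e&(P[:,2]<.1995)&(P[:,2]>.188)]
print('z',np.percentile(t[:,2],[5,50,95]),'top centre',t.mean(0),cv2.minAreaRect((t[:,:2]*1000).astype(np.float32)))
for n,p in(('all>.18',P[e&(P[:,2]>.188)]),('leg',leg)):
    q=p[:,:2]-p[:,:2].mean(0);w,V=np.linalg.eigh(q.T@q);print(n,len(p),p.mean(0),np.rad2deg(np.arctan2(*V[::-1,1])))
L=leg.mean(0)[:2]-C;print('outlet ang',np.rad2deg(np.arctan2(L[1],L[0])))
M=mk[:2]-C;print('mark ang',np.rad2deg(np.arctan2(M[1],M[0])),np.hypot(*M))
```

```text
mark [ 0.59019699 -0.07314595  0.146     ]
flange z 0.14584736622194633
flange [ 0.54704629 -0.04183843] 0.0643335613038034 427
z [0.2017062  0.20352823 0.20479677] top centre [ 0.54599564 -0.04260622  0.20346536] ((546.4700927734375, -42.0489616394043), (27.473529815673828, 25.93878173828125), 36.12163162231445)
all>.18 2718 [ 0.55477674 -0.03620509  0.19957034] -143.94264702804543
leg 1198 [ 0.56603843 -0.02804662  0.19469461] -143.82488611854725
outlet ang 35.98658680148545
mark ang -35.96233995054996 0.05331176301321903
```

Outlet is at 36.1° and mark at −36.0°, so 72° to go. Descending over the block with small corrections.

>>> {"op": "carry_out", "data": {
  "steps": [
    [[0,0,2],[0,0.2,1.5],0],
    [[0,0,3.7],[-0.1,0.3,3.5],0],
    [[0,0,3.7],[-0.1,0.3,5.5],0],
    [[0,0,3.7],[-0.1,0.3,7.5],0],
    [[0,0,3.7],[-0.1,0.3,9.5],0],
    [[0,0,3.7],[-0.1,0.3,11.3],0],
    [[0,0,3.7],[-0.1,0.3,12.3],0],
    [[0,0,3.7],[-0.1,0.3,12.3],0]
  ]
}}

```text
clock: 4.15
tcp_pos: [0.5472, -0.041, 0.1718]
orientation: [-0.001, -0.309, 0.951, 0.0]
wrist_force: [-0.5, -0.7, -0.9]
finger_gap: 0.0855
grip_force: 0.0
```

>>> {"op": "carry_out", "data": {
  "steps": [
    [[0,0,0],[0,0,0],100],
    [[0,0,0],[0,0,0],140],
    [[0,0,0],[0,0,0],200],
    [[0,0,0],[0,0,0],255],
    [[0,0,0],[0,0,0],255],
    [[0,0,0],[0,0,0],255],
    [[0,0,0],[0,0,0],255],
    [[0,0,0],[0,0,0],255]
  ],
  "force": 50
}}

```text
clock: 5.15
tcp_pos: [0.5475, -0.0407, 0.173]
orientation: [0.0, -0.31, 0.951, 0.0]
wrist_force: [-2.5, 2.2, 5.5]
finger_gap: 0.0254
grip_force: 52.3
```

>>> {"op": "carry_out", "data": {
  "steps": [
    [[0,0,5],[0,0,0],255],
    [[0,0,10],[0,0,0.01],255],
    [[0,0,15],[0,0,0.01],255],
    [[0,0,20],[0,0,0.02],255],
    [[0,0,25],[0,0,0.02],255],
    [[0,0,30],[0,0,0.03],255],
    [[0,0,35],[0,0,0.03],255],
    [[0,0,40],[0,0,0.03],255]
  ]
}}

```text
clock: 6.15
tcp_pos: [0.5474, -0.0407, 0.1727]
orientation: [0.0, 0.036, 0.999, 0.0]
wrist_force: [-2.4, 2.1, 6.3]
finger_gap: 0.0249
grip_force: 52.4
```

>>> {"op": "carry_out", "data": {
  "steps": [
    [[0,0,5],[0,0,0],255],
    [[0,0,10],[0,0,0.01],255],
    [[0,0,15],[0,0,0.01],255],
    [[0,0,20],[0,0,0.02],255],
    [[0,0,25],[0,0,0.02],255],
    [[0,0,29],[0,0,0.02],255],
    [[0,0,29],[0,0,0.02],255],
    [[0,0,29],[0,0,0.02],255]
  ]
}}

```text
clock: 7.15
tcp_pos: [0.5472, -0.0407, 0.1724]
orientation: [-0.0, 0.284, 0.959, 0.0]
wrist_force: [-2.1, 2.3, 5.6]
finger_gap: 0.0255
grip_force: 52.4
```

Run:
```python
from workcell import env
from h import *
s=env.get_state();print(s['tcp_pos'],s['orientation'],s['ft_torque'],s['clock'])
for n in("wrist","top"):
    c=env.get_calibration(n);im,d=env.read_camera(n);np.savez(f"pics/{n}2.npz",im=im,d=d,**c)
    cv2.imwrite(f"pics/{n}2.png",im[:,:,::-1])
```

```text
[ 0.54721339 -0.04072062  0.17241144] [-1.41749422e-04  2.83608444e-01  9.58940146e-01  1.61544754e-04] [ 0.42016263  0.71465344 -0.13943303] 7.15
```

View pics/wrist2.png

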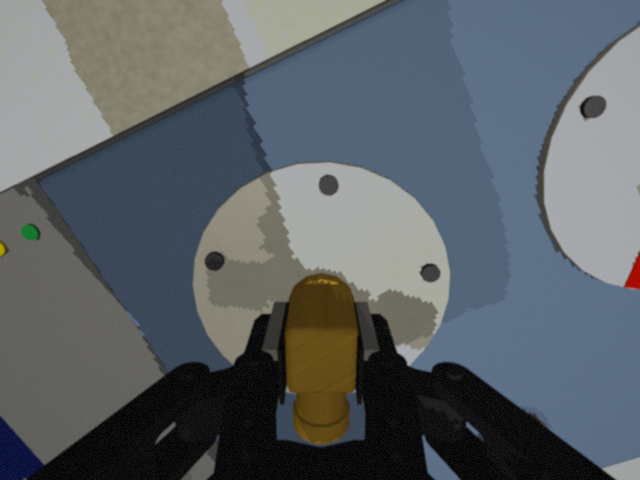

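Outlet aligned with the gripper at −33°; mark hidden below it. Turn 2.2° more, then release, rise and check.

>>> {"op": "carry_out", "data": {
  "steps": [
    [[0,0,1],[0,0,0],255],
    [[0,0,2.2],[0,0,0],255],
    [[0,0,2.2],[0,0,0],255],
    [[0,0,2.2],[0,0,0],255],
    [[0,0,2.2],[0,0,0],150],
    [[0,0,2.2],[0,0,0],80],
    [[0,0,2.2],[0,0,0],0],
    [[0,0,2.2],[0,0,0],0]
  ]
}}

```text
clock: 8.25
tcp_pos: [0.5477, -0.0412, 0.1716]
orientation: [-0.0, 0.302, 0.953, -0.0]
wrist_force: [0.3, 0.3, 0.3]
finger_gap: 0.0848
grip_force: 0.0
```

>>> {"op": "carry_out", "data": {
  "steps": [
    [[0,0,2.2],[0,0,0],0],
    [[0,0,2.2],[0,0,0],0],
    [[0,0,2.2],[0,0,-2],0],
    [[0,0,2.2],[0,0,-4],0],
    [[0,0,2.2],[0,0,-7],0],
    [[0,0,2.2],[0,0,-10],0],
    [[0,0,2.2],[0,0,-12],0],
    [[0,0,2.2],[0,0,-12],0]
  ]
}}

```text
clock: 9.25
tcp_pos: [0.5486, -0.0413, 0.2933]
orientation: [0.002, 0.32, 0.947, 0.0]
wrist_force: [0.6, 0.2, 0.2]
finger_gap: 0.0855
grip_force: 0.0
```

The fingers were open, so the extra 2.2° in the second call did nothing to the elbow.

```bash
cat > m.py <<'E'
from workcell import env
from h import *
import sys
n=sys.argv[1];s=env.get_state();print(s['clock'],s['tcp_pos'],s['orientation'])
c=env.get_calibration(n);im,d=env.read_camera(n);cv2.imwrite(f"pics/{n}{s['clock']:.1f}.png",im[:,:,::-1])
P=cloud(c,d,np.ones(d.shape,bool));A=np.array([.5475,-.0412])
hsv=cv2.cvtColor(im,cv2.COLOR_RGB2HSV).astype(int)
red=(hsv[...,1]>150)&((hsv[...,0]<6)|(hsv[...,0]>174))&(im[...,0]>70)
v,u=np.nonzero(red);q=cast(c,np.c_[u,v],.146)[:,:2];q=q[np.hypot(*(q-A).T)<.07]
print('red n',len(q)); 
# disc edge
v,u=np.nonzero(cv2.Canny(im,60,150));h=cast(c,np.c_[u,v],.146)[:,:2];C=A
for w in(.005,.003,.002,.0015):
    C,r=circ(h[abs(np.hypot(*(h-C).T)-.064)<w])
print('flange',C,r)
M=q.mean(0)-C;print('mark',np.rad2deg(np.arctan2(M[1],M[0])),np.hypot(*M))
rect=cv2.minAreaRect((q*1000).astype(np.float32));print('stripe',rect)
e=np.hypot(P[:,0]-C[0],P[:,1]-C[1])<.05
for lo,hi in((.2005,.21),(.188,.21),(.188,.1995)):
    p=P[e&(P[:,2]>lo)&(P[:,2]<hi)];x=p[:,:2]-p[:,:2].mean(0);w,V=np.linalg.eigh(x.T@x);print(lo,hi,len(p),p.mean(0),np.rad2deg(np.arctan(V[1,1]/V[0,1])))
    print('  rect',cv2.minAreaRect((p[:,:2]*1000).astype(np.float32)))
L=p.mean(0)[:2]-C;print('outlet',np.rad2deg(np.arctan2(L[1],L[0])))
E
python3 m.py wrist; python3 m.py top;ls pics
```

```text
9.25 [ 0.54859209 -0.04131234  0.29333543] [1.76641590e-03 3.19971250e-01 9.47425595e-01 1.41978863e-04]
red n 0
flange [ 0.54719343 -0.04161904] 0.0636869160244132
mark nan nan
stripe ((0.0, 0.0), (0.0, 0.0), 0.0)
0.2005 0.21 1502 [ 0.54630493 -0.04083371  0.20291606] -31.29645170345934
  rect ((546.967529296875, -41.30915832519531), (25.787683486938477, 28.299306869506836), 55.808021545410156)
0.188 0.21 2741 [ 0.55509128 -0.04695658  0.19908569] -35.012886903433234
  rect ((559.0083618164062, -49.73088836669922), (25.941143035888672, 57.76041030883789), 55.12607955932617)
0.188 0.1995 1197 [ 0.56659297 -0.05503111  0.19424366] -35.02203597250906
  rect ((558.3855590820312, -50.33123016357422), (25.867904663085938, 57.64241027832031), 53.12953567504883)
outlet -34.65843687251452
9.3 [ 0.54800641 -0.04121007  0.29193884] [6.30958857e-04 3.20054694e-01 9.47398857e-01 4.57537366e-06]
red n 0
flange [ 0.54881309 -0.0411571 ] 0.0639304844485612
mark nan nan
stripe ((0.0, 0.0), (0.0, 0.0), 0.0)
0.2005 0.21 462 [ 0.54896628 -0.04037043  0.20340083] -35.24811003104936
  rect ((549.00891113
[... 188 characters left out ...]
48.07219696044922), (26.128774642944336, 54.78580093383789), 55.08198547363281)
0.188 0.1995 212 [ 0.56165527 -0.04688463  0.19436771] -42.92573422492794
  rect ((560.8754272460938, -46.87825393676758), (23.893627166748047, 54.91128158569336), 56.358734130859375)
outlet -24.03656523090732
scene1.npz
scene1.png
top1.npz
top1.png
top2.npz
top2.png
top9.3.png
w1.npz
w1.png
wrist2.npz
wrist2.png
wrist9.2.pngm.py:16: RuntimeWarning: Mean of empty slice.
  M=q.mean(0)-C;print('mark',np.rad2deg(np.arctan2(M[1],M[0])),np.hypot(*M))
  ret = um.true_divide(
m.py:16: RuntimeWarning: Mean of empty slice.
  M=q.mean(0)-C;print('mark',np.rad2deg(np.arctan2(M[1],M[0])),np.hypot(*M))
  ret = um.true_divide(
```

The outlet stands at −35.0° against the mark at −36.0° to −36.4°: about 1° short and not past it. Final visual check.

Run:
```python
from workcell import env
import cv2
im,_=env.read_camera("scene");cv2.imwrite("pics/s3.png",cv2.resize(im[170:330,180:420,::-1],None,fx=3,fy=3))
```

```text
(no output)
```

View pics/s3.png

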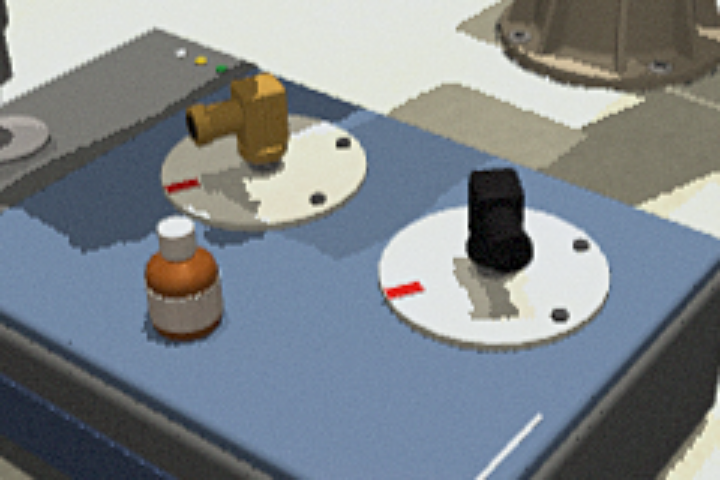

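The crop shows the brass outlet (200,125) right above its red mark (182,186). The bottle is standing, the black elbow is as it was, and the gripper is clear.

```bash
python3 -c "
from workcell import env
print(env.hand_in())"
```

```text
the job is handed in; nothing more can be done
None
```

I screwed the brass elbow about 71° clockwise until its outlet measured about 1° short of the red mark, not past it, then let go; the black elbow and bottle were not touched, and the job is handed in.

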